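# Clamp a sawn stone slab in the quick-clamp fixture

### The job

Clamp the agate slab in the blue fixture: with the outside of a finger, push the steel strap round over the slab until it meets its stop, and only then push the red cam lever all the way down, so that the strap's foot presses on the slab. Leave the slab and the other things on the bench where they lie, and finish clear of everything.

Things in the scene. Friction and masses are not known exactly. Their poses are not given: they have to be found in the camera images.
- fixture: Clamping fixture, fixed to the bench: blue plate 112 (its x) x 164 (its y, from -62 to +102) x 10 mm. Origin at the underside, below the centre of the cork bed that carries the slab; cork top 12 mm above the bench. Low aluminium fences, tops 17 mm up, at the bed's +x and -y sides. The strap turns on a boss at x = 0, y = +60 mm
- swing_axis (a point): point on the strap's vertical swing axis, 46 mm above the bench, at strap mid-height while unclamped
- strap_nose (a point): centre of the strap near its free end, 80 mm from the swing axis, half-way through its thickness. The strap is a level steel bar 22 mm wide, 12 mm thick (about 40 to 52 mm above the bench), its round end 92 mm from the axis. Clamping lowers it by some 4 mm
- strap_foot (a point): centre of the underside of the rubber foot (diameter 18 mm) below the strap, 60 mm from the swing axis, 3 to 4 mm clear of the slab's top while the lever is up; its bolt and nut stand on top of the strap up to 60 mm above the bench
- stop_pin (a point): top of the brass stop pin (diameter 8 mm), 50 mm above the bench, at x = +15.5, y = +41 mm of the fixture; the strap swung home lies beside it
- strap_swing (a joint): swing of the strap, rad: 0 = home over the slab against its stop, pointing along the fixture's -y; grows clockwise seen from above (1.57 = along the fixture's -x). Starts between 1.2 and 1.9, so it is to be turned counter-clockwise. Stays where it is left; about 1.3 N at the nose moves it
- strap: the steel strap with its foot; origin on the swing axis 34 mm above the bench while unclamped, -y along the strap toward its nose
- cam_lever (a joint): cam lever, rad: 0 = raised (60 degrees above level), 1.0 = end stop, fully down (3 degrees above level). Starts between 0 and 0.2. Stays where it is left; about 2 N at its tip moves it, a little more at the end
- cam_hinge (a point): centre of the cam lever's level hinge axis, on the swing axis, 66 mm above the bench; the hinge turns with the strap
- lever_tip (a point): centre of the round red grip near the lever's end, 70 mm from the hinge; the grip is 18 mm thick and ends 80 mm from the hinge. Seen from above the lever points from the swing axis directly away from the strap's nose; pushed down, its tip moves outward and down, to 70 mm above the bench
- agate_slab: loose flat slab of pale sawn agate 59 x 82 x 6 mm lying on the bed, its long side along the fixture's x; origin at the centre of its underside, 12 mm above the bench
- spanner: loose steel spanner 25 x 163 x 6 mm, origin at the centre of its underside, long along its y; not part of the job
- marker: loose white and black marker 11 x 128 x 11 mm, origin at the centre of its underside, long along its y; not part of the job
- dop_stick: loose wooden dop stick 21 x 124 x 17 mm with a stone on its end, origin at the centre of its underside, long along its y; not part of the job
- loupe: loose folded loupe 26 x 59 x 15 mm, origin at the centre of its underside; not part of the job
- green_stone: loose green rough stone 34 x 44 x 26 mm, origin at the centre of its underside; not part of the job
Not all that is in view belongs to the job. What is shaped like the agate_slab but yellow is not meant.

How it is judged:
On the way, in this order (a step that is already met when the one before it is completed fails the run):
1. the strap is home over the slab (within 0.10 rad of its stop) while the lever is still up (value of joint strap_swing below 0.1 rad and value of joint cam_lever below 0.5 rad), for 0.2 s.
2. the lever is fully down and the strap presses on the slab (value of joint strap_swing below 0.1 rad and value of joint cam_lever above 0.9 rad and contact force between strap and agate_slab above 1.5 N), for 0.2 s.
At the end, for the whole second after the job is handed in: The strap is within 0.10 rad of its stop, the lever within 0.10 rad of fully down, the foot presses on the slab with over 1.5 N, the slab is at rest within 8 mm of where it lay, and the spanner, marker, dop stick, loupe and green stone are within 15 mm of where they lay (all of step 2 and distance of agate_slab from where it was at the start of the episode below 0.008 m and distance of each of spanner, marker, dop_stick, loupe, green_stone from where it was at the start of the episode below 0.015 m and linear speed of agate_slab below 0.02 m/s); the robot touches nothing.
It fails at once if the lever is pushed down (past 0.6) before the strap is over the slab (beyond 0.2 rad from its stop) (value of joint cam_lever above 0.6 rad and value of joint strap_swing above 0.2 rad).
It fails at once if the slab is shifted or lifted by more than 8 mm (distance of agate_slab from where it was at the start of the episode above 0.008 m).
It fails at once if the spanner, marker, dop stick, loupe or green stone is moved or lifted by more than 15 mm (distance of any of spanner, marker, dop_stick, loupe, green_stone from where it was at the start of the episode above 0.015 m).
It also fails if it takes over 54 s, if anything falls off the work surface, if the arm or the gripper's body presses on something with over 40 N, if the wrist force passes 120 N, or if a joint passes its speed limit or range.

### The arm

A 6-joint arm with a two-finger parallel gripper is mounted at the origin on a cart in front of the work surface, level with it; the furniture and walls round the work are solid. World frame = base frame: x ahead of the robot, y to its left, z up, the work surface at z = 0. Lengths are in m, angles in rad, forces in N, time in s.
With the tool pointing down it reaches from about 0.3 to 0.775 m from the base axis. Payload 14.6 kg.
Tool frame: the origin (TCP) lies on the centre line of the jaws, within the pads' length; the fingertips stand 19 mm ahead of it and the grasp point (between the pads) is the TCP; y points along the fingers, x is the direction in which the jaws open and shut, and the axes are right-handed (so a half turn about y gives the same grasp; the last joint's range is limited). The gripper opens to 94 mm and grips with 3 to 60 N. Pads are 16 mm wide; open, the fingers measure 119 mm over their backs; the gripper's body (75 mm by 177 mm) begins 78 mm behind the grasp point.
Start: joints at [-1.245, 0.3, 1.521, -0, 1.321, -0.067], TCP at [0.211, -0.508, 0.224] pointing down, gripper open.
Joint ranges: [-3.03, 3.03], [-0.79, 2.21], [0.23, 2.52], [-1.04, 4.18], [0, 3.07], [-2.55, 2.55]. Speed limits (rad/s): [2.22, 2.22, 2.57, 3.14, 3.14, 3.14].

### API

Orientations are given as [roll, pitch, yaw] about the fixed x, y, z axes, in that order (R = Rz(yaw) Ry(pitch) Rx(roll)).
In Python, from station import get_obs, cams, workorder gives the robot as it stands.
- The arm moves only by the shell command python3 -m handwheel 'ROWS' [FORCE]. ROWS is JSON, a list of rows, each an object of numbers: "fingers": the opening, from -1 (shut) to 1 (fully open); "x", "y", "z": the shift along the tool's x, y, z in m; "spin": the turn about the tool's y in degrees. In form: [{"fingers": .., "x": .., "y": .., "z": .., "spin": ..}, ...]. A call has exactly 10 rows; each row is the pose to reach, as a shift and turn from the pose commanded when the call began, along the tool's axes at that moment; what a row does not reach only later rows make up. A row lasts 1/10 s, in which the tool goes at most 50 mm and 8.59 degrees, less where a joint would pass 70% of its speed; a pose out of reach is approached as far as the arm can. A call with a gripper value outside its range is refused whole. The fingers move at their own pace and stop on an object; FORCE is the grip in N (left out, the last holds). Time passes only in rows, so rows that repeat a pose let the fingers close, or fill a call up. It gives the time, the measured TCP pose, the force and the opening at its end, in the units of the state.
- get_obs(): the state, without advancing time (a new reading comes with each control period).
- cams.camera(name): name is "side" or "top" or "wrist"; returns (picture, depth): 384x512x3 uint8, red, green, blue; 384x512 float32, m along the optical axis (not along the pixel's ray), 0 where there is no reading.
- cams.get_calibration(name): a dict with "fx", "fy", "cx", "cy" (pixels), "view" (4x4, takes a point from world to camera coordinates). Camera axes: x right, y down, z forward; pixel columns grow to the right and rows downward; lengths in m; the calibration is good to about 2 mm. A picture is of the moment at which its call begins: read the wrist's pose just before it. get_calibration takes no time and is no camera call; for the wrist camera it gives the pose at the moment of the call.
- workorder.hand_in(): hands the job in, once; it reports no verdict.
The state is a dict: "time_s": time; "qpos": joint angles; "joint_vel": joint speeds; "tau": joint torques, N m; "ee_pos": TCP position; "eef_rot": TCP orientation; "force": force on the tool from outside, world axes, zero at the start; "moment": the same for the moment, N m; "grip_width": finger opening in m.
Only numpy, scipy, OpenCV 4.12 (cv2) and the standard library are available. Lean on these libraries where they do the work, as an engineer would, in place of code of your own. Each camera call takes 0.05 s, during which the arm holds its last target. There are 200 camera calls.

## Working session

There is one attempt and no reset: what is moved stays moved. The work goes in short steps, Python scripts to look and compute and a shell command to move; the robot and the scene stay as the last step left them, time stands still between calls to the robot, and variables do not carry over. Pictures are saved under pics/ and viewed, about 8 in all and at most 12, crops included, and the job is handed in when it is done.

```bash
mkdir -p pics; cat > h.py <<'E'
import numpy as np, cv2
from station import get_obs, cams, workorder
def snap(n,f):
    p,d=cams.camera(n); cv2.imwrite(f'pics/{f}.png',p[:,:,::-1]); np.savez(f'pics/{f}.npz',p=p,d=d,K=np.array([cams.get_calibration(n)[k] for k in('fx','fy','cx','cy')]),V=np.array(cams.get_calibration(n)['view'])); return p,d
def load(f): return np.load(f'pics/{f}.npz')
def ray(f,u,v,z):
    D=load(f); fx,fy,cx,cy=D['K'];V=D['V'];R=V[:3,:3];o=-R.T@V[:3,3]
    r=R.T@np.array([(u-cx)/fx,(v-cy)/fy,1]); return o+r*(z-o[2])/r[2]
def cloud(f):
    D=load(f); fx,fy,cx,cy=D['K'];V=D['V'];d=D['d'];v,u=np.indices(d.shape)
    c=np.stack([(u-cx)/fx*d,(v-cy)/fy*d,d],-1); return (c-V[:3,3])@V[:3,:3]
E
python3 - <<'E'
from h import *
snap('top','top0');snap('side','side0')
o=get_obs();print({k:np.round(v,3).tolist() for k,v in o.items()})
a=cv2.imread('pics/top0.png');cv2.imwrite('pics/top0b.png',cv2.resize(a,(800,600),interpolation=cv2.INTER_CUBIC))
a=cv2.imread('pics/side0.png');cv2.imwrite('pics/side0b.png',cv2.resize(a,(800,600),interpolation=cv2.INTER_CUBIC))
E
```

```text
{'time_s': 0.1, 'qpos': [-1.245, 0.3, 1.521, -0.0, 1.321, -0.067], 'joint_vel': [-0.001, 0.001, -0.002, 0.001, 0.001, 0.0], 'tau': [0.001, -53.265, -35.329, 0.071, 0.023, -0.0], 'ee_pos': [0.21, -0.508, 0.224], 'eef_rot': [-1.571, 0.001, -1.178], 'force': [0.376, 1.068, 0.131], 'moment': [0.031, 0.085, -0.021], 'grip_width': 0.094}
```

View pics/top0b.png

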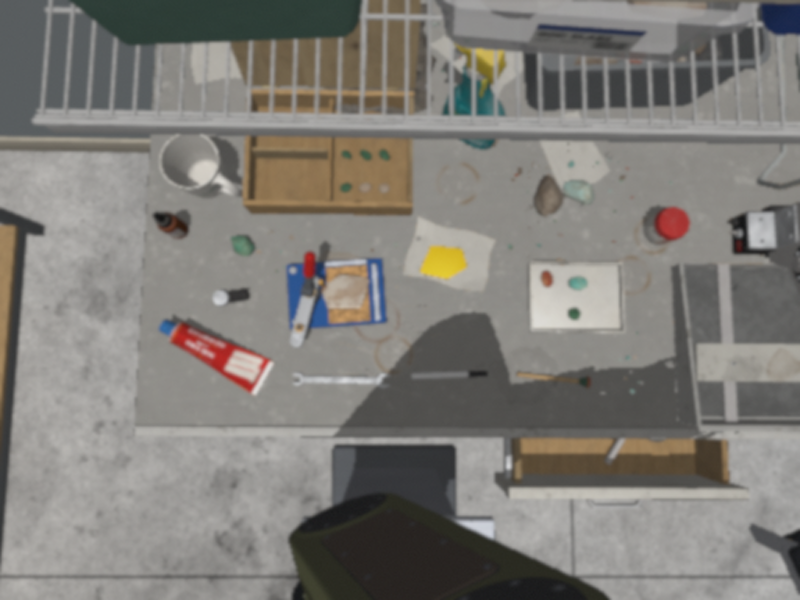

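View pics/side0b.png

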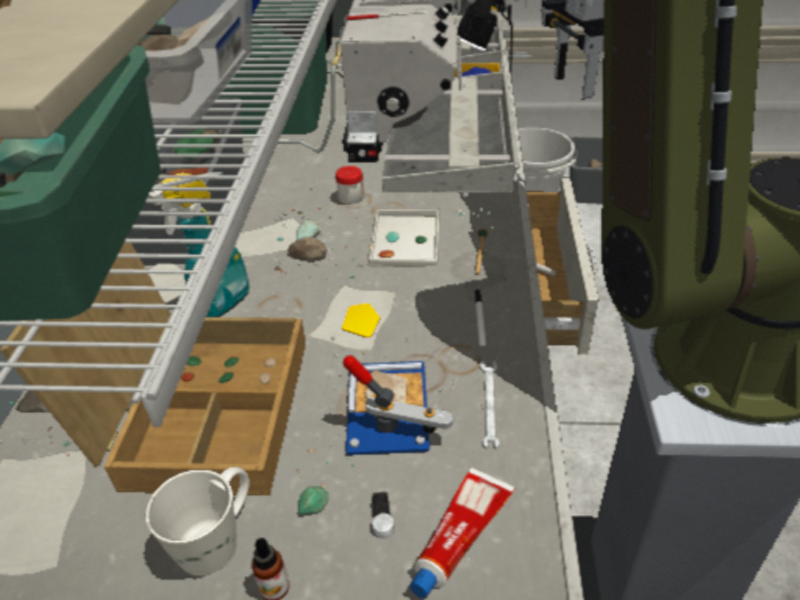

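The top view (800x600) shows the blue fixture at about (337,293). The strap points down to (298,338), the red lever up to (310,262), and the pale slab is at (346,292). The yellow pentagon at (444,262) is the decoy. The spanner lies at (340,380), the marker at (450,375), the loupe at (232,296) and the green stone at (242,244). The side view agrees.

```bash
python3 - <<'E'
from h import *
for f in('top0','side0'):
    D=load(f);p=D['p'];C=cloud(f);hsv=cv2.cvtColor(p,cv2.COLOR_RGB2HSV);V=D['V'];print(f,'cam',np.round(-V[:3,:3].T@V[:3,3],3))
    s=p.shape
    H,S,Vv=hsv[...,0],hsv[...,1],hsv[...,2]
    roi=np.zeros(s[:2],bool)
    if f=='top0': roi[150:235,175:255]=1
    else: roi[220:295,215:295]=1
    blue=roi&(H>100)&(H<130)&(S>120)&(Vv>60)
    red=roi&((H<8)|(H>172))&(S>150)&(Vv>80)
    for n,m in(('blue',blue),('red',red)):
        P=C[m];P=P[D['d'][m]>0];print(n,m.sum(),'z',np.round(np.percentile(P[:,2],[5,50,95]),3))
        if n=='blue':
            ys,xs=np.nonzero(m);W=np.array([ray(f,u,v,.01)[:2] for u,v in zip(xs,ys)]).astype(np.float32)
            r=cv2.minAreaRect(W);print('rect',r,np.round(cv2.boxPoints(r),3).tolist())
        else: print('red mean',P.mean(0).round(3),'highest',P[np.argsort(P[:,2])[-5:]].mean(0).round(3), 'lowest',P[np.argsort(P[:,2])[:5]].mean(0).round(3))
    c=(C[...,2]>.037)&(C[...,2]<.056)&roi&(S<70)
    P=C[c];print('strap',len(P)); 
    if len(P)>10:
        r=cv2.minAreaRect(P[:,:2].astype(np.float32));print(r,np.round(cv2.boxPoints(r),3).tolist(),'lowx',P[P[:,0].argsort()[:6]].mean(0).round(3))
C=cloud('top0')
a=cv2.imread('pics/top0.png')[140:260,125:265];b=cv2.imread('pics/side0.png')[210:330,200:340]
cv2.imwrite('pics/crop0.png',cv2.resize(np.hstack([a,b]),None,fx=2.85,fy=2.85,interpolation=cv2.INTER_CUBIC))
E
```

```text
top0 cam [0.402 0.017 0.962]
blue 461 z [0.008 0.011 0.014]
rect ((0.5215388536453247, 0.10938630998134613), (0.1069561243057251, 0.15876884758472443), 4.387775421142578) [[0.4620000123977661, 0.18400000035762787], [0.4740000069141388, 0.026000000536441803], [0.5809999704360962, 0.03400000184774399], [0.5690000057220459, 0.19300000369548798]]
red 81 z [0.103 0.119 0.13 ]
red mean [0.55  0.14  0.118] highest [0.562 0.139 0.131] lowest [0.538 0.14  0.101]
strap 311
((0.48774322867393494, 0.15644577145576477), (0.02353520505130291, 0.1182786300778389), 74.29653930664062) [[0.42800000309944153, 0.16099999845027924], [0.5410000085830688, 0.1289999932050705], [0.5479999780654907, 0.15199999511241913], [0.4339999854564667, 0.18400000035762787]] lowx [0.431 0.169 0.051]
side0 cam [0.431 0.768 0.761]
blue 1017 z [0.006 0.01  0.012]
rect ((0.5211966037750244, 0.11575166881084442), (0.10999655723571777, 0.16186566650867462), 4.961123466491699) [[0.45899999141693115, 0.19200000166893005], [0.4729999899864197, 0.029999999329447746], [0.5830000042915344, 0.03999999910593033], [0.5690000057220459, 0.20100000500679016]]
red 169 z [0.098 0.115 0.129]
red mean [0.551 0.146 0.113] highest [0.558 0.141 0.13 ] lowest [0.555 0.115 0.061]
strap 499
((0.4864526689052582, 0.1585683673620224), (0.02427799440920353, 0.1180180236697197), 77.03858184814453) [[0.4259999990463257, 0.1599999964237213], [0.5410000085830688, 0.1340000033378601], [0.546999990940094, 0.15700000524520874], [0.4320000112056732, 0.18400000035762787]] lowx [0.43  0.171 0.048]
```

View pics/crop0.png

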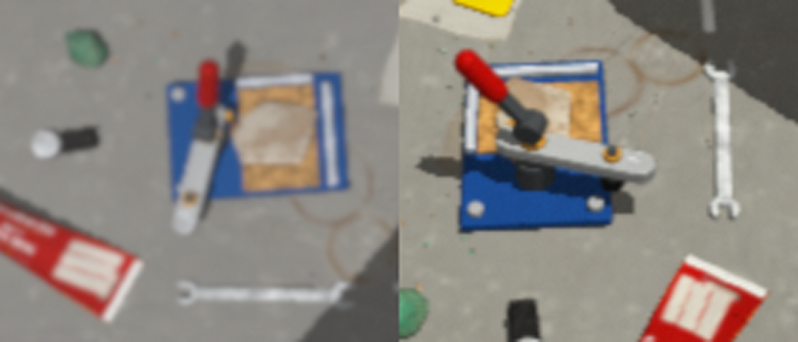

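The crop confirms it: strap, lever and the pale (not yellow) slab are as described. From both views:
- **Fixture yaw:** about 4.5°.
- **Swing axis:** about (0.519, 0.151). The plate and strap estimates agree within 3 mm.
- **Strap:** points along about 166° in world, so swing is about 1.89, which is inside the stated range.
- **Lever:** about fully raised.

Next I'll move over with the fingers closed, turning the tool so its x axis lies along the push direction.

```bash
cat >> h.py <<'E'
AX=np.array([.519,.151])
def to(x,y,z,yaw=None,frm=None):
    o=get_obs(); p=np.array(o['ee_pos']) ; c=o['eef_rot'][2]
    if frm is not None: p=np.array(frm[:3]); c=np.radians(frm[3])
    d=np.array([x,y,z])-p
    s=0 if yaw is None else -((yaw-np.degrees(c)+180)%360-180)
    return 'x %.4f y %.4f z %.4f spin %.1f'%(d[0]*np.cos(c)+d[1]*np.sin(c),-d[2],-d[0]*np.sin(c)+d[1]*np.cos(c),s)
def push(a,gap=0,r=.075):
    A=np.radians(a);u=np.array([np.cos(A),np.sin(A)]);t=np.array([-u[1],u[0]]);c=AX+r*u-(.0235+gap)*t
    return c[0],c[1],(a+90+180)%360-180
E
python3 -m handwheel '[{"fingers":-1,"x":-0.02,"y":0,"z":0.03,"spin":3},{"fingers":-1,"x":-0.04,"y":0,"z":0.06,"spin":7},{"fingers":-1,"x":-0.06,"y":0,"z":0.09,"spin":11},{"fingers":-1,"x":-0.08,"y":0,"z":0.125,"spin":15},{"fingers":-1,"x":-0.10,"y":0,"z":0.16,"spin":19},{"fingers":-1,"x":-0.12,"y":0,"z":0.19,"spin":23},{"fingers":-1,"x":-0.14,"y":0,"z":0.22,"spin":27},{"fingers":-1,"x":-0.16,"y":0,"z":0.25,"spin":31},{"fingers":-1,"x":-0.18,"y":0,"z":0.28,"spin":34},{"fingers":-1,"x":-0.20,"y":0,"z":0.31,"spin":36}]' 10
python3 - <<'E'
from h import *
x,y,w=push(166,.02);print(x,y,w,to(x,y,.2,w)); C=cloud('top0'); 
i=(abs(C[...,0]-.46)<.06)&(abs(C[...,1]-.23)<.05);print('max z near',np.percentile(C[i][:,2],[50,95,100]))
E
```

```text
time_s: 1.1
ee_pos: [0.4209, -0.2033, 0.2243]
eef_rot: [-1.571, 0.0, -1.808]
force: [0.1, -0.5, 0.4]
grip_width: 0.0175
0.4567514229878858 0.21135200626298092 -104 x -0.4114 y 0.0243 z -0.0628 spin 0.4
max z near [0.00130588 0.01410264 0.02024094]
```

```bash
python3 -m handwheel '[{"fingers":-1,"x":-0.04,"y":0,"z":-0.006,"spin":0},{"fingers":-1,"x":-0.08,"y":0,"z":-0.012,"spin":0},{"fingers":-1,"x":-0.12,"y":0,"z":-0.018,"spin":0},{"fingers":-1,"x":-0.165,"y":0,"z":-0.025,"spin":0},{"fingers":-1,"x":-0.21,"y":0,"z":-0.032,"spin":0},{"fingers":-1,"x":-0.255,"y":0,"z":-0.039,"spin":0},{"fingers":-1,"x":-0.30,"y":0,"z":-0.046,"spin":0},{"fingers":-1,"x":-0.34,"y":0.01,"z":-0.052,"spin":0},{"fingers":-1,"x":-0.38,"y":0.02,"z":-0.058,"spin":0},{"fingers":-1,"x":-0.411,"y":0.024,"z":-0.063,"spin":0}]'
python3 - <<'E'
from h import *
x,y,w=push(166,.02);print(to(x,y,.052,w))
snap('wrist','w1');C=cloud('w1');c=(C[...,2]>.037)&(C[...,2]<.056)&(abs(C[...,0]-.48)<.08)&(abs(C[...,1]-.15)<.06)
P=C[c];print(len(P))
if len(P)>20:
    r=cv2.minAreaRect(P[:,:2].astype(np.float32));print(r,np.round(cv2.boxPoints(r),3).tolist())
E
```

```text
time_s: 2.1
ee_pos: [0.4544, 0.2117, 0.1993]
eef_rot: [-1.572, -0.001, -1.805]
force: [0.9, -0.3, 0.3]
grip_width: 0.0005
x -0.0002 y 0.1473 z 0.0024 spin 0.6
1477
((0.4875427186489105, 0.15787473320960999), (0.0276259146630764, 0.11812885850667953), 73.43467712402344) [[0.4269999861717224, 0.16099999845027924], [0.5400000214576721, 0.12800000607967377], [0.5479999780654907, 0.15399999916553497], [0.4350000023841858, 0.18799999356269836]]
```

View pics/w1.png

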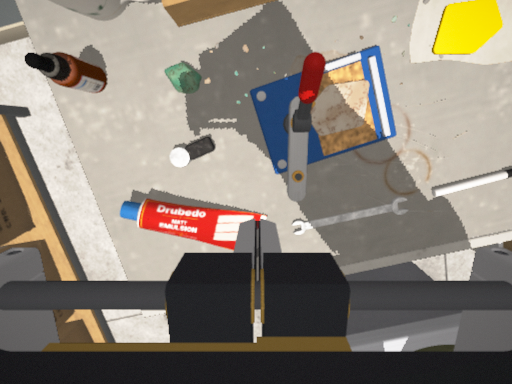

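The wrist view shows the strap from (300,100) to (297,195) and the lever grip at (313,75). The fingertips are near (257,225), with the red tube's end at (265,215) close by in the image. I'll check the clearance below the fingertips before descending.

```bash
python3 - <<'E'
from h import *
D=load('w1');V=D['V'];fx,fy,cx,cy=D['K']
for z in(.033,.0):
    c=V[:3,:3]@np.array([.4567,.2114,z])+V[:3,3];print(z,fx*c[0]/c[2]+cx,fy*c[1]/c[2]+cy)
print('tube corners',ray('w1',265,215,.005).round(3),ray('w1',240,248,.005).round(3),'nose',ray('w1',297,195,.052).round(3))
C=cloud('top0');hs=cv2.cvtColor(load('top0')['p'],cv2.COLOR_RGB2HSV)
d=np.hypot(C[...,0]-.457,C[...,1]-.211);i=(d<.035);print('z within 35mm',C[i][:,2].max())
E
```

```text
0.033 258.8826042291345 184.86582920930036
0.0 258.7134379137045 179.9054005030011
tube corners [0.407 0.214 0.005] [0.367 0.26  0.005] nose [0.438 0.169 0.052]
z within 35mm 0.05026346748850632
```

The descent point is 50 mm clear of the tube, so I'm going down.

```bash
python3 -m handwheel '[{"fingers":-1,"x":0,"y":0.015,"z":0.002,"spin":0},{"fingers":-1,"x":0,"y":0.035,"z":0.002,"spin":0},{"fingers":-1,"x":0,"y":0.055,"z":0.002,"spin":0},{"fingers":-1,"x":0,"y":0.075,"z":0.002,"spin":0},{"fingers":-1,"x":0,"y":0.095,"z":0.002,"spin":0},{"fingers":-1,"x":0,"y":0.115,"z":0.002,"spin":0},{"fingers":-1,"x":0,"y":0.13,"z":0.002,"spin":0},{"fingers":-1,"x":0,"y":0.142,"z":0.002,"spin":0},{"fingers":-1,"x":0,"y":0.147,"z":0.002,"spin":0},{"fingers":-1,"x":0,"y":0.147,"z":0.002,"spin":0}]'
python3 - <<'E'
from h import *
o=get_obs();f=[*o['ee_pos'][:2],.052,np.degrees(o['eef_rot'][2])]
for a in(166,171,177,184,191,198,205): x,y,w=push(a);print(a,round(x,4),round(y,4),to(x,y,.052,w,f))
E
```

```text
time_s: 3.15
ee_pos: [0.4568, 0.2091, 0.0531]
eef_rot: [-1.572, -0.0, -1.806]
force: [-0.7, -0.2, 0.5]
grip_width: 0.0005
166 0.4519 0.1919 x 0.0178 y -0.0000 z -0.0007 spin 0.5
171 0.4486 0.1859 x 0.0244 y -0.0000 z -0.0026 spin -4.5
177 0.4453 0.1784 x 0.0325 y -0.0000 z -0.0040 spin -10.5
184 0.4425 0.1692 x 0.0421 y -0.0000 z -0.0045 spin -17.5
191 0.4409 0.1598 x 0.0517 y -0.0000 z -0.0039 spin -24.5
198 0.4404 0.1502 x 0.0611 y -0.0000 z -0.0022 spin -31.5
205 0.4411 0.1406 x 0.0703 y -0.0000 z 0.0007 spin -38.5
```

```bash
python3 -m handwheel '[{"fingers":-1,"x":0.009,"y":0,"z":0,"spin":0},{"fingers":-1,"x":0.018,"y":0,"z":-0.001,"spin":0},{"fingers":-1,"x":0.0245,"y":0,"z":-0.0025,"spin":-4.5},{"fingers":-1,"x":0.0325,"y":0,"z":-0.004,"spin":-10.5},{"fingers":-1,"x":0.042,"y":0,"z":-0.0045,"spin":-17.5},{"fingers":-1,"x":0.0515,"y":0,"z":-0.004,"spin":-24.5},{"fingers":-1,"x":0.061,"y":0,"z":-0.002,"spin":-31.5},{"fingers":-1,"x":0.070,"y":0,"z":0.0005,"spin":-38.5},{"fingers":-1,"x":0.070,"y":0,"z":0.0005,"spin":-38.5},{"fingers":-1,"x":0.070,"y":0,"z":0.0005,"spin":-38.5}]'
python3 - <<'E'
from h import *
o=get_obs();f=[*o['ee_pos'][:2],.052,np.degrees(o['eef_rot'][2])]
for a in(211,217,223,229,235,241,247,253): x,y,w=push(a);print(a,round(x,4),round(y,4),to(x,y,.052,w,f))
p,d=snap('top','top2');C=cloud('top2');i=(C[...,2]>.037)&(C[...,2]<.057)&(abs(C[...,0]-.5)<.08)&(abs(C[...,1]-.13)<.08);P=C[i][:,:2].astype(np.float32);print(len(P),cv2.minAreaRect(P))
cv2.imwrite('pics/top2c.png',cv2.resize(cv2.imread('pics/top2.png')[140:260,125:285],None,fx=4,fy=4,interpolation=cv2.INTER_CUBIC))
E
```

```text
time_s: 4.15
ee_pos: [0.4412, 0.1408, 0.0539]
eef_rot: [-1.57, -0.0, -1.139]
force: [-0.1, -0.1, 1.6]
grip_width: 0.0004
211 0.4426 0.1325 x 0.0081 y -0.0000 z -0.0022 spin -6.2
217 0.445 0.1246 x 0.0162 y -0.0000 z -0.0034 spin -12.2
223 0.4481 0.117 x 0.0245 y -0.0000 z -0.0037 spin -18.2
229 0.4521 0.1098 x 0.0327 y -0.0000 z -0.0031 spin -24.2
235 0.4567 0.103 x 0.0408 y -0.0000 z -0.0017 spin -30.2
241 0.4621 0.0968 x 0.0487 y -0.0000 z 0.0005 spin -36.2
247 0.4681 0.0911 x 0.0563 y -0.0000 z 0.0036 spin -42.2
253 0.4746 0.0861 x 0.0636 y -0.0000 z 0.0074 spin -48.2
31 ((0.5344031453132629, 0.14738216996192932), (0.0353296734392643, 0.017605263739824295), 76.60457611083984)
```

View pics/top2c.png

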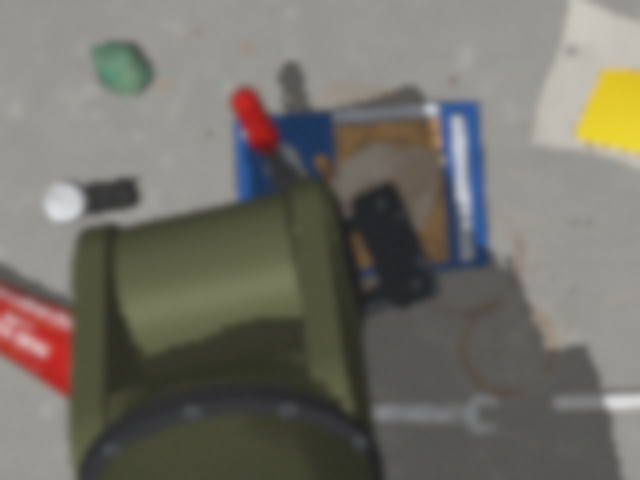

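The top crop shows the lever turned to (255,115), so the strap is following the finger. The slab at (390,180) has not moved. I'll continue.

```bash
python3 -m handwheel '[{"fingers":-1,"x":0.008,"y":0,"z":-0.002,"spin":-6},{"fingers":-1,"x":0.016,"y":0,"z":-0.0035,"spin":-12},{"fingers":-1,"x":0.0245,"y":0,"z":-0.0035,"spin":-18},{"fingers":-1,"x":0.0325,"y":0,"z":-0.003,"spin":-24},{"fingers":-1,"x":0.041,"y":0,"z":-0.0015,"spin":-30},{"fingers":-1,"x":0.0485,"y":0,"z":0.0005,"spin":-36},{"fingers":-1,"x":0.056,"y":0,"z":0.0035,"spin":-42},{"fingers":-1,"x":0.0635,"y":0,"z":0.0075,"spin":-48},{"fingers":-1,"x":0.0635,"y":0,"z":0.0075,"spin":-48},{"fingers":-1,"x":0.0635,"y":0,"z":0.0075,"spin":-48}]'
python3 - <<'E'
from h import *
o=get_obs();f=[*o['ee_pos'][:2],.052,np.degrees(o['eef_rot'][2])]
for a in(256,259,262,265,268,271,274,276): x,y,w=push(a);print(a,round(x,4),round(y,4),to(x,y,.052,w,f))
E
```

```text
time_s: 5.2
ee_pos: [0.4747, 0.0869, 0.0535]
eef_rot: [-1.571, -0.0, -0.301]
force: [-0.0, -0.0, 0.1]
grip_width: 0.0006
256 0.4781 0.0839 x 0.0041 y -0.0000 z -0.0018 spin -3.3
259 0.4816 0.0819 x 0.0082 y -0.0000 z -0.0027 spin -6.3
262 0.4853 0.08 x 0.0122 y -0.0000 z -0.0034 spin -9.3
265 0.4891 0.0783 x 0.0163 y -0.0000 z -0.0039 spin -12.3
268 0.4929 0.0769 x 0.0204 y -0.0000 z -0.0042 spin -15.3
271 0.4968 0.0756 x 0.0245 y -0.0000 z -0.0042 spin -18.3
274 0.5008 0.0745 x 0.0286 y -0.0000 z -0.0041 spin -21.3
276 0.5035 0.074 x 0.0314 y -0.0000 z -0.0038 spin -23.3
```

```bash
python3 -m handwheel '[{"fingers":-1,"x":0.004,"y":0,"z":-0.002,"spin":-3},{"fingers":-1,"x":0.008,"y":0,"z":-0.003,"spin":-6},{"fingers":-1,"x":0.012,"y":0,"z":-0.0035,"spin":-9},{"fingers":-1,"x":0.015,"y":0,"z":-0.004,"spin":-12},{"fingers":-1,"x":0.018,"y":0,"z":-0.004,"spin":-15},{"fingers":-1,"x":0.020,"y":0,"z":-0.004,"spin":-17},{"fingers":-1,"x":0.022,"y":0,"z":-0.004,"spin":-19},{"fingers":-1,"x":0.024,"y":0,"z":-0.004,"spin":-20},{"fingers":-1,"x":0.026,"y":0,"z":-0.004,"spin":-21},{"fingers":-1,"x":0.028,"y":0,"z":-0.004,"spin":-22}]'
```

```text
time_s: 6.2
ee_pos: [0.5004, 0.0749, 0.0535]
eef_rot: [-1.571, 0.0, 0.087]
force: [-0.9, 1.1, -0.2]
grip_width: 0.0005
```

```bash
python3 -m handwheel '[{"fingers":-1,"x":0.0005,"y":0,"z":0,"spin":0},{"fingers":-1,"x":0.001,"y":0,"z":0,"spin":0},{"fingers":-1,"x":0.0015,"y":0,"z":0,"spin":0},{"fingers":-1,"x":0.002,"y":0,"z":0,"spin":0},{"fingers":-1,"x":0.002,"y":0,"z":0,"spin":0},{"fingers":-1,"x":0.002,"y":0,"z":0,"spin":0},{"fingers":-1,"x":0.002,"y":0,"z":0,"spin":0},{"fingers":-1,"x":0.002,"y":0,"z":0,"spin":0},{"fingers":-1,"x":0.002,"y":0,"z":0,"spin":0},{"fingers":-1,"x":0.002,"y":0,"z":0,"spin":0}]'
```

```text
time_s: 7.2
ee_pos: [0.5023, 0.0748, 0.0534]
eef_rot: [-1.571, 0.0, 0.087]
force: [-3.8, -0.7, 0.3]
grip_width: 0.0005
```

```bash
python3 -m handwheel '[{"fingers":-1,"x":0.0005,"y":0,"z":0,"spin":0},{"fingers":-1,"x":0.001,"y":0,"z":0,"spin":0},{"fingers":-1,"x":0.0015,"y":0,"z":0,"spin":0},{"fingers":-1,"x":0.002,"y":0,"z":0,"spin":0},{"fingers":-1,"x":0.002,"y":0,"z":0,"spin":0},{"fingers":-1,"x":0.002,"y":0,"z":0,"spin":0},{"fingers":-1,"x":0.002,"y":0,"z":0,"spin":0},{"fingers":-1,"x":0.002,"y":0,"z":0,"spin":0},{"fingers":-1,"x":0.002,"y":0,"z":0,"spin":0},{"fingers":-1,"x":0.002,"y":0,"z":0,"spin":0}]'
```

```text
time_s: 8.2
ee_pos: [0.5034, 0.0747, 0.0531]
eef_rot: [-1.571, 0.003, 0.087]
force: [-8.2, -3.6, 2.4]
grip_width: 0.0006
```

The arm only moved 1.1 of the commanded 2 mm while the force rose to 8 N, so the strap is on its stop. I'm backing off, rising and looking.

```bash
python3 -m handwheel '[{"fingers":-1,"x":-0.005,"y":0,"z":0,"spin":0},{"fingers":-1,"x":-0.015,"y":0,"z":0,"spin":0},{"fingers":-1,"x":-0.025,"y":0,"z":0,"spin":0},{"fingers":-1,"x":-0.03,"y":-0.02,"z":0,"spin":0},{"fingers":-1,"x":-0.04,"y":-0.05,"z":0,"spin":0},{"fingers":-1,"x":-0.06,"y":-0.085,"z":0,"spin":0},{"fingers":-1,"x":-0.08,"y":-0.115,"z":-0.02,"spin":0},{"fingers":-1,"x":-0.10,"y":-0.14,"z":-0.04,"spin":0},{"fingers":-1,"x":-0.12,"y":-0.15,"z":-0.06,"spin":0},{"fingers":-1,"x":-0.12,"y":-0.15,"z":-0.06,"spin":0}]'
python3 - <<'E'
from h import *
snap('side','s3');snap('top','t3')
for f in('s3','t3'):
    D=load(f);C=cloud(f);S=cv2.cvtColor(D['p'],cv2.COLOR_RGB2HSV);near=(abs(C[...,0]-.52)<.05)&(abs(C[...,1]-.12)<.1)
    i=near&(C[...,2]>.037)&(C[...,2]<.056)&(S[...,1]<70);P=C[i]
    print(f,len(P)); 
    if len(P)>20: r=cv2.minAreaRect(P[:,:2].astype(np.float32));print(r,np.round(cv2.boxPoints(r),3).tolist())
    m=near&((S[...,0]<8)|(S[...,0]>172))&(S[...,1]>150)&(C[...,2]>.08);P=C[m];print('red',len(P),P.mean(0).round(3),P[np.argsort(P[:,2])[-5:]].mean(0).round(3))
a=cv2.imread('pics/t3.png')[140:260,125:265];b=cv2.imread('pics/s3.png')[210:330,200:340]
cv2.imwrite('pics/crop3.png',cv2.resize(np.hstack([a,b]),None,fx=2.85,fy=2.85,interpolation=cv2.INTER_CUBIC))
E
```

```text
time_s: 9.2
ee_pos: [0.3889, 0.0034, 0.205]
eef_rot: [-1.572, -0.004, 0.086]
force: [-0.0, -0.3, 0.5]
grip_width: 0.0
s3 299
((0.5198185443878174, 0.12005633115768433), (0.021745998412370682, 0.12163644284009933), 4.77942419052124) [[0.5040000081062317, 0.18000000715255737], [0.5139999985694885, 0.05900000035762787], [0.5360000133514404, 0.05999999865889549], [0.5260000228881836, 0.18199999630451202]]
red 67 [0.513 0.198 0.124] [0.513 0.196 0.131]
t3 307
((0.524231493473053, 0.11949746310710907), (0.029681099578738213, 0.11992287635803223), 6.617794513702393) [[0.503000020980835, 0.1770000010728836], [0.515999972820282, 0.057999998331069946], [0.5460000038146973, 0.06199999898672104], [0.5320000052452087, 0.1809999942779541]]
red 78 [0.514 0.182 0.118] [0.516 0.195 0.131]
```

View pics/crop3.png

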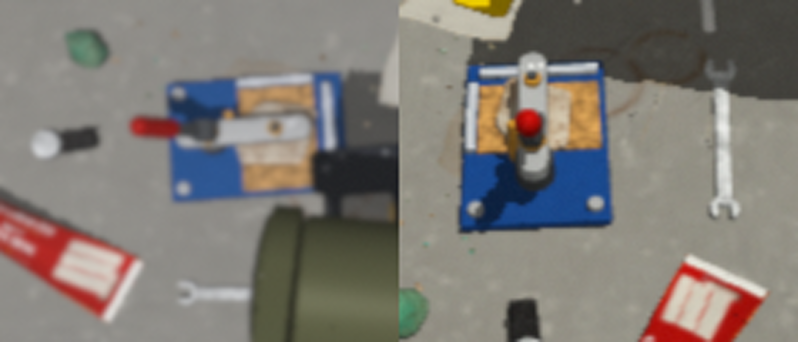

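The picture shows the strap home: parallel to the plate, at 4.8° against 4.4–5.0°, and beside the brass pin. The slab looks unmoved and the lever is still up, its grip at (155,127) on the top half. Next I'll bring the closed fingertips to the inner side of the raised lever.

```bash
python3 - <<'E'
from h import *
A=np.array([.5175,.151]);u=np.array([-.083,.9965])
p=A+.005*u;print(p,to(*p,.2,5),to(*p,.144,5))
f=[*p,.144,5]
for th in(60,55,50,45,40,35,30,25,20,15,10,6,3,0):
    t=np.radians(th);r=.065*np.cos(t)-.009*np.sin(t);z=.066+.065*np.sin(t)+.009*np.cos(t)
    q=A+(r-.008)*u;print(th,round(r,4),round(z+.019,4),to(*q,z+.019,5,f))
E
```

```text
[0.517085  0.1559825] x 0.1398 y 0.0036 z 0.1397 spin -0.1 x 0.1398 y 0.0596 z 0.1397 spin -0.1
60 0.0247 0.1458 x 0.0000 y -0.0018 z 0.0117 spin -0.0
55 0.0299 0.1434 x 0.0001 y 0.0006 z 0.0169 spin -0.0
50 0.0349 0.1406 x 0.0001 y 0.0034 z 0.0219 spin -0.0
45 0.0396 0.1373 x 0.0001 y 0.0067 z 0.0266 spin -0.0
40 0.044 0.1337 x 0.0001 y 0.0103 z 0.0310 spin -0.0
35 0.0481 0.1297 x 0.0001 y 0.0143 z 0.0351 spin -0.0
30 0.0518 0.1253 x 0.0002 y 0.0187 z 0.0388 spin -0.0
25 0.0551 0.1206 x 0.0002 y 0.0234 z 0.0421 spin -0.0
20 0.058 0.1157 x 0.0002 y 0.0283 z 0.0450 spin -0.0
15 0.0605 0.1105 x 0.0002 y 0.0335 z 0.0475 spin -0.0
10 0.0624 0.1052 x 0.0002 y 0.0388 z 0.0494 spin -0.0
6 0.0637 0.1007 x 0.0002 y 0.0433 z 0.0507 spin -0.0
3 0.0644 0.0974 x 0.0002 y 0.0466 z 0.0514 spin -0.0
0 0.065 0.094 x 0.0002 y 0.0500 z 0.0520 spin -0.0
```

```bash
python3 -m handwheel '[{"fingers":-1,"x":0.025,"y":0,"z":0.025,"spin":0},{"fingers":-1,"x":0.05,"y":0,"z":0.05,"spin":0},{"fingers":-1,"x":0.08,"y":0,"z":0.08,"spin":0},{"fingers":-1,"x":0.11,"y":0,"z":0.11,"spin":0},{"fingers":-1,"x":0.13,"y":0.002,"z":0.13,"spin":0},{"fingers":-1,"x":0.14,"y":0.005,"z":0.14,"spin":0},{"fingers":-1,"x":0.14,"y":0.02,"z":0.14,"spin":0},{"fingers":-1,"x":0.14,"y":0.04,"z":0.14,"spin":0},{"fingers":-1,"x":0.14,"y":0.059,"z":0.14,"spin":0},{"fingers":-1,"x":0.14,"y":0.059,"z":0.14,"spin":0}]'; python3 - <<'E'
from h import *
snap('side','s4');cv2.imwrite('pics/s4c.png',cv2.resize(cv2.imread('pics/s4.png')[150:310,180:340],None,fx=3.5,fy=3.5,interpolation=cv2.INTER_CUBIC))
E
```

```text
time_s: 10.3
ee_pos: [0.5158, 0.1562, 0.1416]
eef_rot: [-1.571, 0.005, 0.087]
force: [-0.7, -0.1, 1.0]
grip_width: 0.0004
```

View pics/s4c.png

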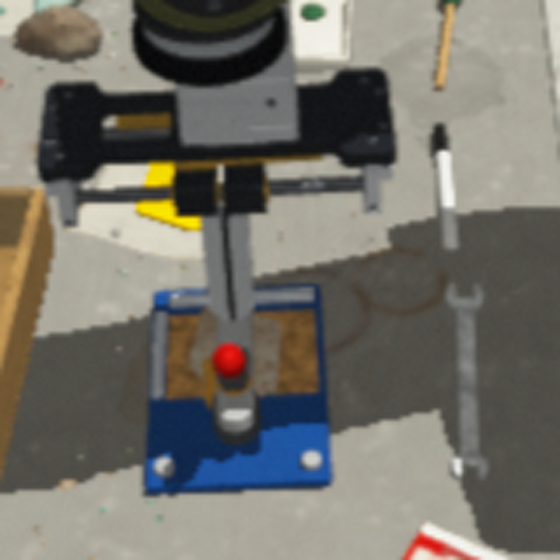

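The fingers stand right behind the lever ball at (230,360), centred on it. I'm pushing along the lever's arc.

```bash
python3 -m handwheel '[{"fingers":-1,"x":0,"y":-0.003,"z":0.008,"spin":0},{"fingers":-1,"x":0,"y":-0.002,"z":0.014,"spin":0},{"fingers":-1,"x":0,"y":0.001,"z":0.019,"spin":0},{"fingers":-1,"x":0,"y":0.004,"z":0.024,"spin":0},{"fingers":-1,"x":0,"y":0.008,"z":0.029,"spin":0},{"fingers":-1,"x":0,"y":0.012,"z":0.033,"spin":0},{"fingers":-1,"x":0,"y":0.0165,"z":0.037,"spin":0},{"fingers":-1,"x":0,"y":0.021,"z":0.0405,"spin":0},{"fingers":-1,"x":0,"y":0.026,"z":0.0435,"spin":0},{"fingers":-1,"x":0,"y":0.026,"z":0.0435,"spin":0}]'; python3 - <<'E'
from h import *
A=np.array([.5175,.151]);u=np.array([-.083,.9965]);o=get_obs();f=[*o['ee_pos'],5]
for th in(20,10,3,0):
    t=np.radians(th);r=.065*np.cos(t)-.009*np.sin(t);z=.066+.065*np.sin(t)+.009*np.cos(t);q=A+(r-.008)*u;print(th,to(*q,z+.019,5,f))
E
```

```text
time_s: 11.35
ee_pos: [0.5131, 0.2, 0.1176]
eef_rot: [-1.571, 0.001, 0.088]
force: [-0.0, 0.5, 0.4]
grip_width: 0.0007
20 x 0.0003 y 0.0019 z 0.0008 spin -0.0
10 x 0.0003 y 0.0124 z 0.0053 spin -0.0
3 x 0.0004 y 0.0202 z 0.0073 spin -0.0
0 x 0.0004 y 0.0236 z 0.0078 spin -0.0
```

```bash
python3 -m handwheel '[{"fingers":-1,"x":0,"y":0.004,"z":0.002,"spin":0},{"fingers":-1,"x":0,"y":0.008,"z":0.0035,"spin":0},{"fingers":-1,"x":0,"y":0.012,"z":0.005,"spin":0},{"fingers":-1,"x":0,"y":0.015,"z":0.006,"spin":0},{"fingers":-1,"x":0,"y":0.018,"z":0.007,"spin":0},{"fingers":-1,"x":0,"y":0.02,"z":0.0073,"spin":0},{"fingers":-1,"x":0,"y":0.02,"z":0.0073,"spin":0},{"fingers":-1,"x":0,"y":0.02,"z":0.0073,"spin":0},{"fingers":-1,"x":0,"y":0.02,"z":0.0073,"spin":0},{"fingers":-1,"x":0,"y":0.02,"z":0.0073,"spin":0}]'; python3 - <<'E'
from h import *
snap('side','s5');cv2.imwrite('pics/s5c.png',cv2.resize(cv2.imread('pics/s5.png')[150:310,180:340],None,fx=3.5,fy=3.5,interpolation=cv2.INTER_CUBIC))
E
```

```text
time_s: 12.35
ee_pos: [0.5128, 0.2069, 0.0984]
eef_rot: [-1.571, 0.0, 0.087]
force: [0.6, 0.2, 0.1]
grip_width: 0.0003
```

View pics/s5c.png

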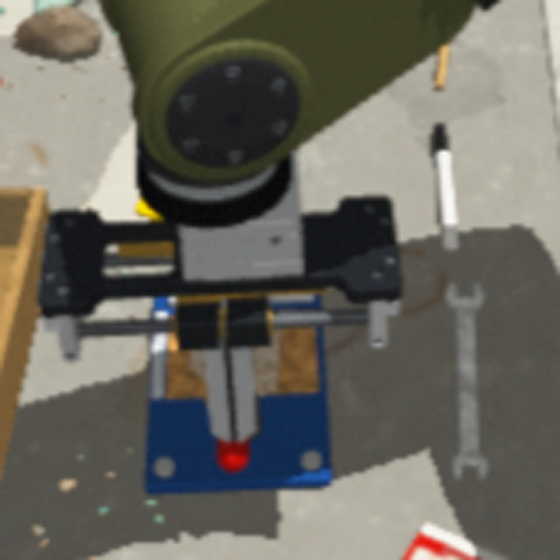

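The lever is nearly down, with the grip under the fingertips at (233,457), but there is no end force yet. I'll press on slowly.

```bash
python3 -m handwheel '[{"fingers":-1,"x":0,"y":0.0005,"z":0,"spin":0},{"fingers":-1,"x":0,"y":0.001,"z":0,"spin":0},{"fingers":-1,"x":0,"y":0.0015,"z":0,"spin":0},{"fingers":-1,"x":0,"y":0.002,"z":0,"spin":0},{"fingers":-1,"x":0,"y":0.0025,"z":0,"spin":0},{"fingers":-1,"x":0,"y":0.003,"z":0,"spin":0},{"fingers":-1,"x":0,"y":0.003,"z":0,"spin":0},{"fingers":-1,"x":0,"y":0.003,"z":0,"spin":0},{"fingers":-1,"x":0,"y":0.003,"z":0,"spin":0},{"fingers":-1,"x":0,"y":0.003,"z":0,"spin":0}]'
```

```text
time_s: 13.4
ee_pos: [0.513, 0.2073, 0.0959]
eef_rot: [-1.57, -0.001, 0.087]
force: [-1.5, 2.3, 7.0]
grip_width: 0.0005
```

```bash
python3 -m handwheel '[{"fingers":-1,"x":0,"y":0.0005,"z":0,"spin":0},{"fingers":-1,"x":0,"y":0.001,"z":0,"spin":0},{"fingers":-1,"x":0,"y":0.0015,"z":0,"spin":0},{"fingers":-1,"x":0,"y":0.002,"z":0,"spin":0},{"fingers":-1,"x":0,"y":0.002,"z":0,"spin":0},{"fingers":-1,"x":0,"y":0.002,"z":0,"spin":0},{"fingers":-1,"x":0,"y":0.002,"z":0,"spin":0},{"fingers":-1,"x":0,"y":0.002,"z":0,"spin":0},{"fingers":-1,"x":0,"y":0.002,"z":0,"spin":0},{"fingers":-1,"x":0,"y":0.002,"z":0,"spin":0}]'
```

```text
time_s: 14.4
ee_pos: [0.5134, 0.2077, 0.095]
eef_rot: [-1.57, -0.002, 0.088]
force: [-4.5, 2.9, 15.6]
grip_width: 0.0006
```

The force rose to 16 N while the finger moved under 1 mm, so the lever is at its end stop. I'm lifting straight up, clearing away and checking.

```bash
python3 -m handwheel '[{"fingers":-1,"x":0,"y":-0.005,"z":0,"spin":0},{"fingers":-1,"x":0,"y":-0.02,"z":0,"spin":0},{"fingers":-1,"x":0,"y":-0.05,"z":0,"spin":0},{"fingers":-1,"x":0,"y":-0.085,"z":0,"spin":0},{"fingers":-1,"x":-0.03,"y":-0.11,"z":-0.03,"spin":0},{"fingers":-1,"x":-0.06,"y":-0.12,"z":-0.06,"spin":0},{"fingers":-1,"x":-0.09,"y":-0.12,"z":-0.10,"spin":0},{"fingers":-1,"x":-0.11,"y":-0.12,"z":-0.14,"spin":0},{"fingers":-1,"x":-0.12,"y":-0.12,"z":-0.18,"spin":0},{"fingers":-1,"x":-0.12,"y":-0.12,"z":-0.22,"spin":0}]'
python3 -m handwheel '[{"fingers":-1,"x":0,"y":0,"z":-0.03,"spin":0},{"fingers":-1,"x":0,"y":0,"z":-0.07,"spin":0},{"fingers":-1,"x":0,"y":0,"z":-0.11,"spin":0},{"fingers":-1,"x":0,"y":0,"z":-0.14,"spin":0},{"fingers":-1,"x":0,"y":0,"z":-0.16,"spin":0},{"fingers":-1,"x":0,"y":0,"z":-0.17,"spin":0},{"fingers":-1,"x":0,"y":0,"z":-0.17,"spin":0},{"fingers":-1,"x":0,"y":0,"z":-0.17,"spin":0},{"fingers":-1,"x":0,"y":0,"z":-0.17,"spin":0},{"fingers":-1,"x":0,"y":0,"z":-0.17,"spin":0}]'
python3 - <<'E'
from h import *
snap('side','s6');snap('top','t6')
for f in('s6','t6'):
    D=load(f);C=cloud(f);S=cv2.cvtColor(D['p'],cv2.COLOR_RGB2HSV);near=(abs(C[...,0]-.52)<.05)&(abs(C[...,1]-.14)<.12)
    i=near&(C[...,2]>.03)&(C[...,2]<.053)&(S[...,1]<70);P=C[i]
    r=cv2.minAreaRect(P[:,:2].astype(np.float32));print(f,len(P),r,'strap top z',np.median(P[P[:,2]>.042][:,2]))
    m=near&((S[...,0]<8)|(S[...,0]>172))&(S[...,1]>150)&(C[...,2]>.05);P=C[m];print('red',len(P),P.mean(0).round(3),'zmax',P[:,2].max().round(3),'ymax',P[:,1].max().round(3))
for f in('t3','t6'):
    D=load(f);C=cloud(f);i=(abs(C[...,0]-.52)<.06)&(abs(C[...,1]-.09)<.06)&(C[...,2]>.0155)&(C[...,2]<.022);print(f,'slab-level',i.sum(),np.median(C[i],0).round(4))
for f in('s3','s6'):
    D=load(f);C=cloud(f);i=(abs(C[...,0]-.52)<.06)&(abs(C[...,1]-.09)<.06)&(C[...,2]>.0155)&(C[...,2]<.022);print(f,'slab-level',i.sum(),np.median(C[i],0).round(4))
a=cv2.imread('pics/t6.png')[140:260,125:265];b=cv2.imread('pics/s6.png')[210:330,200:340]
cv2.imwrite('pics/crop6.png',cv2.resize(np.hstack([a,b]),None,fx=2.85,fy=2.85,interpolation=cv2.INTER_CUBIC))
E
```

```text
time_s: 15.4
ee_pos: [0.4113, -0.0241, 0.2136]
eef_rot: [-1.571, -0.0, 0.088]
force: [0.5, 0.5, -0.3]
grip_width: 0.0008
time_s: 16.4
ee_pos: [0.4274, -0.1912, 0.2136]
eef_rot: [-1.571, -0.0, 0.088]
force: [0.0, 0.1, -0.4]
grip_width: 0.0003
s6 222 ((0.5196585059165955, 0.11611592769622803), (0.02553129941225052, 0.11382438242435455), 2.4751412868499756) strap top z 0.04579974545794405
red 164 [0.513 0.21  0.076] zmax 0.081 ymax 0.23
t6 313 ((0.5240077376365662, 0.11843955516815186), (0.030321266502141953, 0.11736001819372177), 6.722615718841553) strap top z 0.0462781892369472
red 90 [0.514 0.202 0.077] zmax 0.083 ymax 0.222
t3 slab-level 413 [0.5382 0.087  0.0179]
t6 slab-level 432 [0.5274 0.0821 0.0179]
s3 slab-level 388 [0.5378 0.0843 0.0175]
s6 slab-level 382 [0.5388 0.0854 0.0175]
```

View pics/crop6.png

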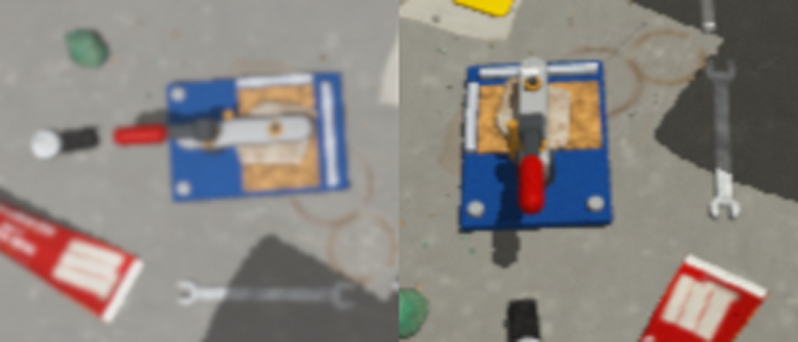

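The lever lies level: its grip tops out at 81–83 mm against 79 mm expected. The strap top has dropped from about 51 to 46 mm, the strap is still parallel to the plate, and the slab and loose parts in view look unmoved. Handing in.

```bash
python3 -c "
from h import *
print(workorder.hand_in())"
```

```text
the job is handed in; nothing more can be done
None
```

I clamped the agate slab and handed the job in at about 16.5 s of the 54 s allowed; no verdict was reported. With the gripper closed, I pushed the strap round with the outside of a finger until it met its stop. I then pressed the lever down to its end stop with the closed fingertips.

Last checks:
- **Strap:** at its stop the push force rose to about 8 N with little movement. It was then parallel to the fixture, at 4.8° against 4.4–5.0° for the plate. After clamping, the fits were rougher: 2.5° in the side view and 6.7° in the top view. Both are still within the 0.10 rad allowed.
- **Lever:** the force rose to about 16 N with under 1 mm of movement. The grip's top then stood 81–83 mm above the bench, against 79 mm expected when fully down.
- **Foot pressure:** I had no direct reading of the force on the slab. The strap top is about 46 mm above the bench, some 5 to 6 mm below its raised height, which fits the foot pressing.
- **Slab:** in the side view its measured position changed by about 1.5 mm across the clamping. The top-view median changed by 12 mm, but in that view the arm covered part of the bed in the earlier picture. The slab looks unmoved in the pictures, so I did not take that number as a shift.
- **Loose things:** the spanner, loupe and green stone look unmoved in the final crop. I did not check the marker and dop stick there, but the arm stayed well above them.
- **Arm:** clear of everything, about 0.2 m above the bench, with about zero force on the tool.

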